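# Let off the handbrake lever

## Robot

A 6-joint arm with a two-finger parallel gripper is mounted at the origin on a cart in front of the work surface, level with it; the furniture and walls round the work are solid. World frame = base frame: x ahead of the robot, y to its left, z up, the work surface at z = 0. Lengths are in m, angles in rad, forces in N, time in s.
With the tool pointing down it reaches from about 0.25 to 0.725 m from the base axis. Payload 4 kg.
Tool frame: the origin (TCP) lies on the centre line of the jaws, within the pads' length; the fingertips stand 17 mm ahead of it and the grasp point (between the pads) lies 2 mm behind it (ctrl.tips_ahead is the z of the fingertips in the tool frame, in m); z points along the fingers, y is the direction in which the jaws open and shut (so a half turn about z gives the same grasp; the last joint's range is limited). The gripper opens to 85 mm and grips with 20 to 120 N. Pads are 22 mm wide; open, the fingers measure 114 mm over their backs; the gripper's body (76 mm by 85 mm) begins 54 mm behind the grasp point. The pads swing forward as they close: fully open they stand 13 mm farther back than shut.
Start: joints at [1.276, 0.241, 0.005, 1.335, 0, 1.571], TCP at [0.145, 0.478, 0.248] pointing down, gripper open.
Joint ranges: [-2.72, 2.72], [-1.05, 1.87], [-1.09, 1.28], [-1.99, 2.15], [-1.42, 1.44], [-3.14, 3.14]. Speed limits (rad/s): [2.79, 2.79, 3.14, 3.14, 3.14, 3.14].

## Interface

Orientations are given as a unit quaternion [w, x, y, z].
In Python, from bench import ctrl gives the robot as it stands. The module is installed in compiled form; this text tells all that it offers.
- The arm moves only by the tool servo_tool, never from a script. Its arguments are lists of equal length, an entry for each row: "dr": the turn, a rotation vector about the world's x, y, z in rad, a list of three; "linear": the shift along the world's x, y, z in mm, a list of three; "hand": the closure, from -1 (fully open) to 1 (shut), so that 0 is half open. A call has 1 to 12 rows; each row is the pose to reach, as a shift and turn from the pose commanded when the call began; what a row does not reach only later rows make up. A row lasts 1/10 s, in which the tool goes at most 50 mm and 8.59 degrees, less where a joint would pass 70% of its speed; a pose out of reach is approached as far as the arm can. A call with a gripper value outside its range is refused whole. The fingers move at their own pace and stop on an object; "newtons" is the grip in N (left out, the last holds). Time passes only in rows, so rows that repeat a pose let the fingers close. It gives the time, the measured TCP pose, the force and the opening at its end, in the units of the state.
- ctrl.observe(): the state, without advancing time (a new reading comes with each control period).
- ctrl.capture(name): name is "side" or "top" or "wrist"; returns (picture, depth): 384x512x3 uint8, red, green, blue; 384x512 float32, m along the optical axis (not along the pixel's ray), 0 where there is no reading.
- ctrl.get_calibration(name): a dict with "intrinsics" (3x3 intrinsics, pixels), "k1" (the pictures are not rectified: a ray, as slopes to the right and down, at radius r is drawn at 1 + k1 r^2 times it, then the intrinsics apply), "pose" (4x4, takes a point from camera to world coordinates); the wrist camera has in their place "T_tool_cam" (4x4, takes a point from camera to tool coordinates, whose origin is the TCP and whose axes are the flange's). Camera axes: x right, y up, looking along -z (the intrinsics and any distortion apply to the point x, -y, -z); pixel columns grow to the right and rows downward; lengths in m; the calibration is good to about 2 mm. A picture is of the moment at which its call begins: read the wrist's pose just before it. get_calibration takes no time and is no camera call.
- ctrl.sign_off(): hands the job in, once; it reports no verdict.
The state is a dict: "time_s": time; "q": joint angles; "joint_vel": joint speeds; "effort": joint torques, N m; "tcp_pos": TCP position; "orientation": TCP orientation; "ft_force": force on the tool from outside, world axes, zero at the start; "moment": the same for the moment, N m; "grip_width": opening from 0.0 (shut) to 1.0 (fully open).
Only numpy, scipy, OpenCV 4.12 (cv2) and the standard library are available. Lean on these libraries where they do the work, as an engineer would, in place of code of your own. Each camera call takes 0.05 s, during which the arm holds its last target.

## Task

The overhauled handbrake lever on the bench board is pulled up and held by its ratchet. Let it off with the fingertips alone: press the ribbed steel pad on top of the lever until the pawl is out of the teeth, keep it pressed and push the lever all the way down onto its stop, then take the hand away so that the pawl springs back. Do not force the lever against its teeth or pull it any higher, and leave the loose parts and tools beside the board where they lie.

Things in the scene. Friction and masses are not known exactly. Their poses are not given: they have to be found in the camera images.
- lever_board: plywood board, 262 x 110 x 21 mm, fixed to the bench, with the lever's steel bracket bolted on. Origin on the underside; x is the way the handle points, z up.
- lever_pivot (a point): the lever's hinge, on the board's centre line, 75 mm behind the board's origin (along its -x), 106 mm above the bench. Its axis is level, along the board's y. Stiff: the lever stays where it is left, and with the pawl free it still takes about 13 N, square to the lever at the pad, to push it down.
- brake_lever (a joint): lever angle, rad: 0 = level, down on its stop (a rubber-capped post); grows as the handle rises, end 0.80; starts at 0.40 to 0.62. Lever 17 mm wide, with a black ribbed grip 23 mm thick, 150 to 299 mm from the hinge. Ratchet teeth 0.087 rad apart: with the pawl in them the lever can be pulled up but not pushed down (at most to the next tooth).
- release_pawl (a joint): the pawl and its long arm, one piece, hinged on the lever (80 mm out from the lever's hinge, 26 mm below that line). 0 = fully in the teeth; grows as the pad is pressed; clear of the teeth above 0.12; 0.15 = pressed home. A spring (3 N at the pad at 0, 6.5 N at home) returns it when let go. At the start it may rest part-way up a tooth, 0 to 0.12.
- press_pad: ribbed steel pad on the end of the pawl's arm, over the inner end of the grip: 46 mm along the lever, 30 mm wide, 5 mm thick. Origin at the centre of its top face; x outward along the lever, z out of that face. With the lever level it is 172 mm out from the lever's hinge and 28 mm above it; pressed home, 180 mm out and 14 mm above. These offsets turn with the lever.
- old_shoe: loose old brake shoe, 70 x 156 x 32 mm, on the bench beside the board; to be left alone. Origin under its centre.
- ratchet: loose ratchet handle, 194 mm long, 28 mm high, beside the board; to be left alone. Origin under its centre.
- adjuster: loose brake adjuster strut with a star wheel, 127 mm long, 24 mm high, beside the board; to be left alone. Origin under its centre.
- driver: loose pocket screwdriver, orange handle, 132 mm long, 25 mm high, beside the board; to be left alone. Origin under its centre.

How it is judged:
By the outcome, as a careful person would: the job done as asked, in the order asked, and still so for the second after the job is handed in, with the robot touching nothing.
It also fails if it takes over 32 s, if anything falls off the work surface, if the arm or the gripper's body presses on something with over 40 N, if the wrist force passes 120 N, or if a joint passes its speed limit or range.

## Working session

There is one attempt and no reset: what is moved stays moved. The work goes in short steps, Python scripts to look and compute and a tool call to move; the robot and the scene stay as the last step left them, time stands still between calls to the robot, and variables do not carry over. Pictures are saved under pics/ and viewed, and the job is handed in when it is done.

Besides the shell and the picture viewer there is one more tool, called as name(argument=value, ...) on one line, values as JSON. servo_tool: Moves the arm, as the interface text tells. Its arguments: {"type":"object","properties":{"dr":{"type":"array"},"linear":{"type":"array"},"hand":{"type":"array"},"newtons":{"type":"number"}},"required":["dr","linear","hand"]}

```bash
mkdir -p pics; ls; python3 - <<'E'
from bench import ctrl
import cv2,numpy as np
for n in ("side","top","wrist"):
    s=ctrl.observe()
    p,d=ctrl.capture(n)
    cv2.imwrite(f"pics/{n}0.png",cv2.cvtColor(p,cv2.COLOR_RGB2BGR)); np.savez(f"{n}0.npz",p=p,d=d)
    print(n,{k:np.round(v,3).tolist() for k,v in ctrl.get_calibration(n).items()})
print(ctrl.observe(),ctrl.tips_ahead)
E
```

```text
pics
side {'intrinsics': [[416.722, 0.0, 258.794], [0.0, 416.722, 184.418], [0.0, 0.0, 1.0]], 'k1': -0.114, 'pose': [[-0.993, 0.089, -0.073, 0.477], [-0.114, -0.658, 0.745, 0.655], [0.018, 0.748, 0.663, 0.678], [0.0, 0.0, 0.0, 1.0]]}
top {'intrinsics': [[466.864, 0.0, 263.279], [0.0, 466.864, 187.519], [0.0, 0.0, 1.0]], 'k1': 0.013, 'pose': [[0.006, 0.985, -0.172, 0.344], [-1.0, 0.008, 0.012, 0.039], [0.013, 0.172, 0.985, 1.13], [0.0, 0.0, 0.0, 1.0]]}
wrist {'intrinsics': [[313.144, 0.0, 257.162], [0.0, 313.144, 191.932], [0.0, 0.0, 1.0]], 'k1': 0.011, 'T_tool_cam': [[0.0, 0.962, 0.274, 0.07], [1.0, -0.001, 0.001, -0.0], [0.001, 0.274, -0.962, -0.126], [0.0, 0.0, 0.0, 1.0]]}
{'time_s': 0.15, 'q': array([1.27600588e+00, 2.41245111e-01, 4.07364044e-03, 1.33521747e+00,
       8.78317828e-06, 1.57077649e+00]), 'joint_vel': array([ 0.00116143, -0.00293599,  0.00223366,  0.00140614, -0.00223286,
       -0.00084284]), 'effort': array([ 4.49473691e-04, -3.72633147e+01,  2.52638626e+01,  1.23571281e-02,
        2.50179909e-05, -7.08718950e-07]), 'tcp_pos': array([0.1451395 , 0.47801147, 0.24763011]), 'orientation': array([-1.21298886e-04,  1.46852247e-01,  9.89158118e-01, -7.87025050e-04]), 'ft_force': array([-0.24250775,  0.21870772,  0.08303829]), 'moment': array([-0.01929652,  0.02447669, -0.02174545]), 'grip_width': 1.000852455724618} 0.017
```

View pics/top0.png

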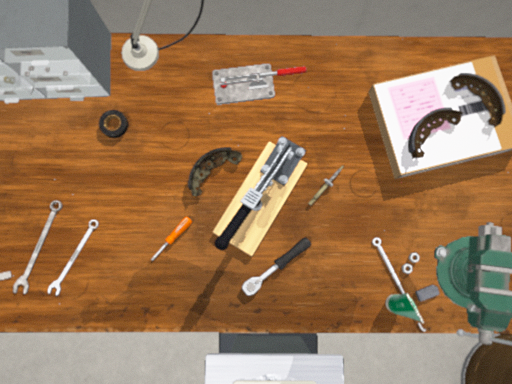

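View pics/side0.png

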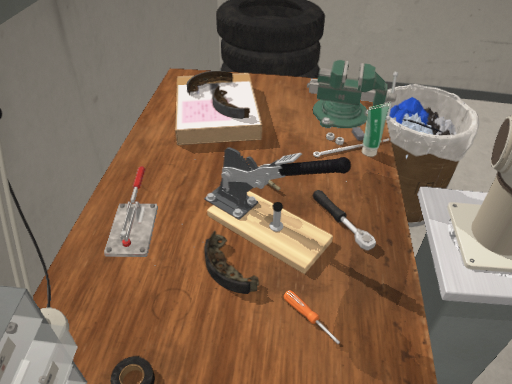

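View pics/wrist0.png

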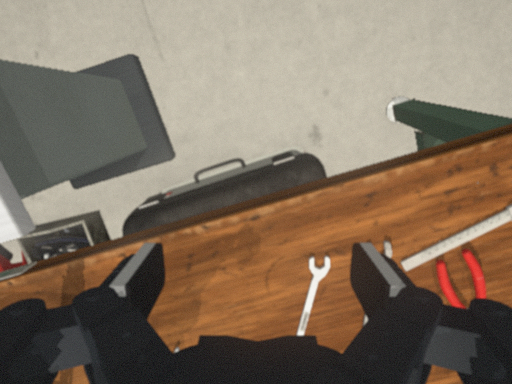

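The top view shows the board (pixels 215–305 across, 142–255 down) with the lever pointing to lower left, the pad at about (252,199), and the grip's end at (222,243). The side view shows the lever raised, with the pad at about (290,160). Next I'll measure the board and the lever.

```bash
cat > h.py <<'E'
import numpy as np,cv2
from bench import ctrl
def cal(n,T=None):
    c=ctrl.get_calibration(n);K=np.array(c["intrinsics"]);return K,c["k1"],(np.array(c["pose"]) if T is None else T@np.array(c["T_tool_cam"]))
def ray(n,uv,T=None):
    K,k1,P=cal(n,T);uv=np.atleast_2d(np.asarray(uv,float))
    un=cv2.undistortPoints(uv.reshape(-1,1,2),K,np.array([k1,0,0,0,0.])).reshape(-1,2)
    d=np.c_[un[:,0],-un[:,1],-np.ones(len(un))]
    return P[:3,3],d@P[:3,:3].T     # d scaled by depth
def plane(n,uv,z,T=None):
    o,d=ray(n,uv,T);return o+d*((z-o[2])/d[:,2])[:,None]
def dep(n,uv,D,T=None):
    o,d=ray(n,uv,T);uv=np.atleast_2d(uv).astype(int);return o+d*D[uv[:,1],uv[:,0]][:,None]
def proj(n,X,T=None):
    K,k1,P=cal(n,T);c=(np.atleast_2d(X)-P[:3,3])@P[:3,:3]
    s=np.c_[c[:,0],-c[:,1]]/-c[:,2:];s=s*(1+k1*(s**2).sum(1))[:,None];return s*K[0,0]+K[:2,2]
E
python3 - <<'E'
from h import *
np.set_printoptions(precision=4,suppress=True)
for n in ("top","side"):
    z=np.load(n+"0.npz");p,D=z["p"],z["d"]
    hsv=cv2.cvtColor(p,cv2.COLOR_RGB2HSV)
    vv,uu=np.mgrid[0:384,0:512];uv=np.c_[uu.ravel(),vv.ravel()]
    X=dep(n,uv,D).reshape(384,512,3)
    b=(hsv[...,0]>12)&(hsv[...,0]<28)&(hsv[...,2]>150)&(hsv[...,1]>60)&(abs(X[...,2]-.021)<.012)&(X[...,0]>.2)&(X[...,0]<.62)&(abs(X[...,1])<.25)
    m=b.astype(np.uint8)*255; c=max(cv2.findContours(m,0,2)[0],key=cv2.contourArea)
    m=cv2.morphologyEx(m,cv2.MORPH_OPEN,np.ones((3,3)))
    q=X[m>0]; pl=plane(n,uv[(m>0).ravel()],.021)
    print(n,"z",np.median(q[:,2]),len(q)); r=cv2.minAreaRect((pl[:,:2]*1000).astype(np.float32));print(r,cv2.boxPoints(r))
    f=(X[...,2]>.1)&(X[...,2]<.32)&(X[...,0]>.25)&(X[...,0]<.6)&(abs(X[...,1])<.2)
    print(f.sum()); np.save(n+"lev.npy",np.c_[uv[f.ravel()],X[f]])
    q=X[f];o=np.argsort(q[:,0])[::40];print(np.c_[uv[f.ravel()][o],q[o]])
    cv2.imwrite(f"pics/{n}crop.png",cv2.resize(cv2.cvtColor(p,cv2.COLOR_RGB2BGR)[130:270,200:360],None,fx=4.5,fy=4.2,interpolation=2) )
E
```

```text
top z 0.020499538056665934 3009
((479.2612609863281, 64.86882019042969), (171.75347900390625, 373.9742126464844), 40.84233474731445) [[ 292.0087  150.1652]
 [ 536.5803 -132.7508]
 [ 666.5139  -20.4275]
 [ 421.9423  262.4885]]
1380
[[222.     250.       0.3794   0.1049   0.2511]
 [227.     246.       0.3866   0.0954   0.2562]
 [215.     243.       0.3919   0.1177   0.2573]
 [216.     240.       0.3973   0.1158   0.26  ]
 [232.     238.       0.4026   0.0873   0.2393]
 [231.     235.       0.4074   0.0887   0.2506]
 [230.     232.       0.4133   0.0908   0.2478]
 [228.     229.       0.4191   0.0949   0.2452]
 [230.     226.       0.425    0.0913   0.2428]
 [240.     224.       0.4306   0.0731   0.2252]
 [241.     221.       0.4362   0.0711   0.2282]
 [232.     218.       0.442    0.0887   0.2271]
 [241.     215.       0.4484   0.0714   0.2235]
 [243.     212.       0.4548   0.0677   0.2196]
 [239.     209.       0.4611   0.0758   0.2161]
 [251.     206.       0.4658   0.0521   0.2271]
 [254.     204.       0.4708   0.0463   0.2194]
 [243.     201.       0.4758   0.0679   0.2249]
 [248
[... 3026 characters left out ...]
  0.5532   0.0227   0.1191]
 [251.     166.       0.5565   0.015    0.1543]
 [249.     180.       0.5597   0.0203   0.1216]
 [248.     163.       0.5628   0.0129   0.1596]
 [247.     166.       0.5656   0.0073   0.1472]
 [245.     181.       0.569    0.0127   0.1112]
 [243.     174.       0.5733   0.0114   0.1286]
 [242.     168.       0.5764   0.0033   0.1375]
 [240.     173.       0.5801   0.0075   0.1272]
 [239.     157.       0.5832  -0.0021   0.161 ]
 [238.     159.       0.5856  -0.0043   0.1539]
 [236.     152.       0.5894  -0.0039   0.1717]
 [235.     153.       0.5919  -0.0067   0.1668]
 [234.     162.       0.5947  -0.0078   0.1424]
 [232.     153.       0.5986  -0.0095   0.164 ]]
```

View pics/topcrop.png

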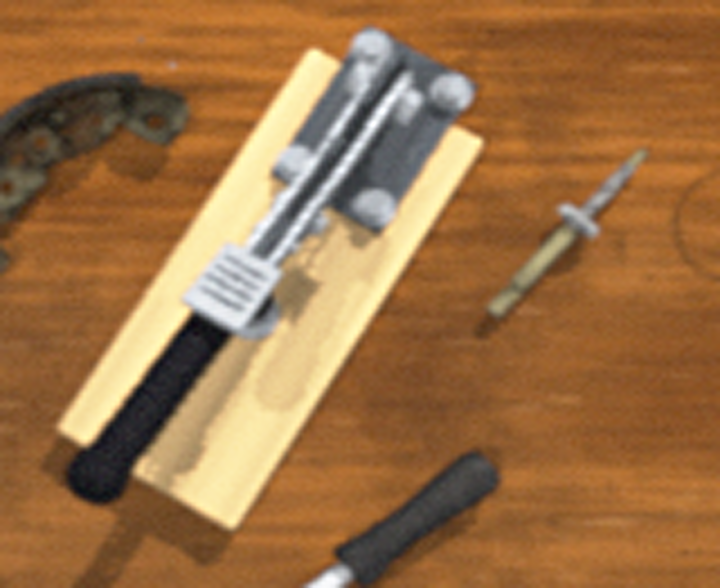

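View pics/sidecrop.png

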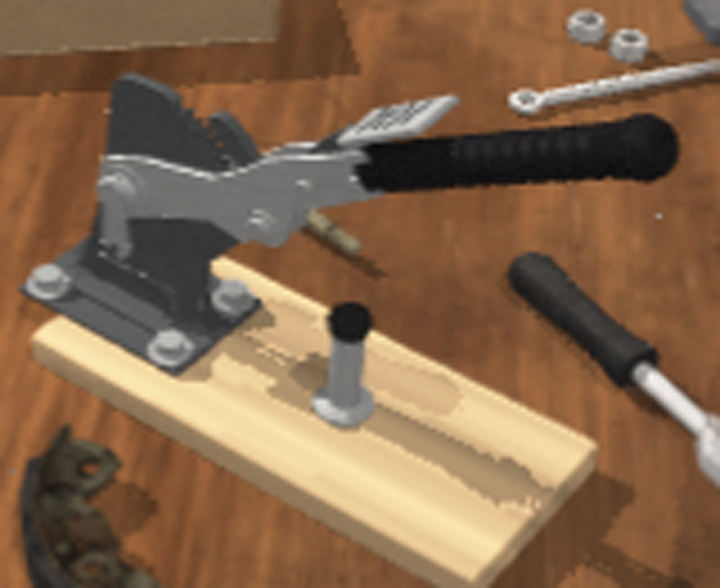

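```bash
cat >> h.py <<'E'
E
python3 - <<'E'
from h import *
np.set_printoptions(precision=4,suppress=True)
c=np.array([[318,48],[483,140],[235,528],[60,430]])/[4.5,4.2]+[200,130]-.4
C=plane("top",c,.021)[:,:2];print(C)
print([np.linalg.norm(C[i]-C[(i+1)%4]) for i in range(4)])
o=C.mean(0);x=(C[3]-C[0])+(C[2]-C[1]);x/=np.linalg.norm(x);y=np.array([-x[1],x[0]])
print("origin",o,"x",x,"yaw",np.arctan2(x[1],x[0]),"pivot",o-.075*x)
piv=np.array([*(o-.075*x),.106]);B=np.c_[np.r_[x,0],np.r_[y,0],[0,0,1]]
np.savez("board.npz",piv=piv,B=B)
for n in("top","side"):
    L=np.load(n+"lev.npy");b=(L[:,2:]-piv)@B;p=np.load(n+"0.npz")["p"]
    col=p[L[:,1].astype(int),L[:,0].astype(int)].astype(int)
    k=(abs(b[:,1])<.025)&(b[:,0]>.1)
    g=k&(col.max(1)<60)&(b[:,0]>.17)
    if g.sum()>20:
        q=b[g];print(n,"grip n",g.sum(),"y mean",q[:,1].mean(), "xmax",q[:,0].max())
        vx,vy,x0,y0=cv2.fitLine(q[:,[0,2]].astype(np.float32),cv2.DIST_HUBER,0,.01,.01).ravel();print(" ang",np.arctan2(vy,vx),"pt",x0,y0,"perp off",-x0*vy/np.hypot(vx,vy)+y0*vx)
        print(" far r",np.sort(np.hypot(q[:,0],q[:,2]))[-5:])
    w=k&(col.min(1)>130)&(b[:,0]>.115)&(b[:,0]<.22)
    q=b[w];o=np.argsort(q[:,0]);print(n,"white",w.sum());print(np.c_[L[w][o][:,:2],q[o],col[w][o].mean(1)][::5])
E
```

```text
[[ 0.6546  0.0095]
 [ 0.6003 -0.0801]
 [ 0.3766  0.0518]
 [ 0.4307  0.1445]]
[np.float64(0.10472021507348818), np.float64(0.25970497736856585), np.float64(0.1072717337748425), np.float64(0.26142894467696604)]
origin [0.5156 0.0314] x [-0.8588  0.5123] yaw 2.6037562790646054 pivot [ 0.58  -0.007]
top grip n 324 y mean -0.0006885971608757657 xmax 0.23029817342028935
 ang 0.5358761 pt 0.20630403 0.14898263 perp off 0.022760779
 far r [0.2743 0.2744 0.2744 0.2744 0.2752]
top white 121
[[255.     201.       0.115    0.0087   0.1139 188.    ]
 [254.     201.       0.1158   0.0069   0.1115 190.    ]
 [250.     199.       0.1163  -0.0021   0.1104 215.3333]
 [252.     201.       0.1175   0.0032   0.1086 216.3333]
 [250.     200.       0.1182  -0.0009   0.1115 222.6667]
 [245.     197.       0.1186  -0.0121   0.1151 223.6667]
 [244.     197.       0.1194  -0.014    0.1134 224.3333]
 [245.     198.       0.1202  -0.0112   0.1142 194.6667]
 [251.     202.       0.121    0.0032   0.1152 161.3333]
 [247.     200.       0.1217  -0.0056   0.1154 175.3333]
 [248.     201.       0.1226  -0.0027   0.11
[... 1099 characters left out ...]
.1099 144.3333]
 [285.     161.       0.1178  -0.0193   0.1115 187.3333]
 [291.     156.       0.1194  -0.0029   0.1136 160.3333]
 [289.     159.       0.1213  -0.012    0.1132 157.    ]
 [292.     157.       0.1233  -0.0055   0.1148 187.6667]
 [289.     160.       0.1248  -0.0175   0.1161 196.6667]
 [294.     156.       0.1263  -0.0039   0.1175 195.6667]
 [297.     154.       0.1276   0.0038   0.1181 204.3333]
 [293.     158.       0.1295  -0.0121   0.1196 207.    ]
 [292.     159.       0.1301  -0.0164   0.1203 203.6667]
 [297.     156.       0.131   -0.0015   0.1184 150.    ]
 [298.     155.       0.1316   0.0007   0.1197 152.6667]
 [293.     160.       0.1322  -0.0162   0.119  144.3333]]
```

```bash
python3 - <<'E'
from h import *
np.set_printoptions(precision=4,suppress=True)
z=np.load("board.npz");piv,B=z["piv"],z["B"]
def onplane(n,uv,yb):
    o,d=ray(n,uv);o=(o-piv)@B;d=d@B;t=(yb-o[1])/d[:,1];return o+d*t[:,None]
sc=lambda l:np.array(l)/[4.5,4.2]+[200,130]-.4
for yb in(-.008,-.012,-.018):print("bolt side",onplane("side",sc([[118,183]]),yb))
# bolt depth
for n in("side",):
    D=np.load(n+"0.npz")["d"];print("bolt depth",(dep(n,[[226,173],[227,174],[225,173]],D)-piv)@B)
# stop post top in side (118 etc), grip end
print("grip end side",onplane("side",sc([[676,150]]),0.))
for n in("top","side"):
    p,D=np.load(n+"0.npz")["p"],np.load(n+"0.npz")["d"]
    vv,uu=np.mgrid[0:384,0:512];uv=np.c_[uu.ravel(),vv.ravel()]
    b=((dep(n,uv,D)-piv)@B)
    col=p.reshape(-1,3).astype(int)
    u0,u1,v0,v1=(240,263,186,211) if n=="top" else (274,304,150,166)
    k=(uv[:,0]>=u0)&(uv[:,0]<=u1)&(uv[:,1]>=v0)&(uv[:,1]<=v1)&(col.min(1)>110)&(abs(b[:,1])<.03)&(b[:,2]>.085)
    q=b[k];print(n,k.sum(),q.min(0),q.max(0),q.mean(0))
    vx,vz,x0,z0=cv2.fitLine(q[:,[0,2]].astype(np.float32),cv2.DIST_HUBER,0,.01,.01).ravel();print("slope",np.arctan2(vz,vx),x0,z0)
    h=np.histogram(q[:,0],20);
    for a in np.arange(.06,.14,.005):
        s=(q[:,0]>a)&(q[:,0]<=a+.005)
        if s.any():print("  %.3f n%d z %.4f  y %.3f..%.3f"%(a,s.sum(),np.median(q[s,2]),q[s,1].min(),q[s,1].max()))
E
```

```text
bolt side [[-0.0361 -0.008  -0.0049]]
bolt side [[-0.0324 -0.012  -0.0004]]
bolt side [[-0.0269 -0.018   0.0064]]
bolt depth [[-0.027  -0.0173  0.0064]
 [-0.024  -0.0176  0.0054]
 [-0.0268 -0.0207  0.0088]]
grip end side [[0.2314 0.     0.147 ]]
top 279 [ 0.0876 -0.0166  0.0918] [0.1346 0.0136 0.1231] [ 0.1127 -0.0013  0.109 ]
slope 0.5930108 0.11270236 0.10903635
  0.085 n1 z 0.0921  y -0.003..-0.003
  0.090 n18 z 0.0958  y -0.013..0.012
  0.095 n33 z 0.0982  y -0.016..0.014
  0.100 n35 z 0.1024  y -0.017..0.013
  0.105 n33 z 0.1059  y -0.016..0.013
  0.110 n34 z 0.1094  y -0.016..0.013
  0.115 n33 z 0.1129  y -0.015..0.013
  0.120 n37 z 0.1160  y -0.016..0.013
  0.125 n37 z 0.1197  y -0.015..0.014
  0.130 n18 z 0.1193  y -0.016..0.011
side 147 [ 0.0888 -0.0204  0.0855] [0.1329 0.0111 0.1207] [ 0.1157 -0.0076  0.1094]
slope 0.601435 0.116937846 0.11066512
  0.085 n1 z 0.0875  y -0.008..-0.008
  0.090 n3 z 0.0921  y -0.007..-0.000
  0.095 n14 z 0.0976  y -0.019..0.006
  0.100 n17 z 0.1012  y -0.020..0.009
  0.105 n19 z 0.1047  y -0.020..0.006
  0.110 n10 z 0.1079  y -0.020..0.004
  0.115 n21 z 0.1107  y -0.020..0.009
  0.120 n20 z 0.1147  y -0.019..0.011
  0.125 n18 z 0.1184  y -0.019..0.007
  0.130 n24 z 0.1188  y -0.020..0.008
```

```bash
cat >> h.py <<'E'
from scipy.spatial.transform import Rotation as Ro
BX=np.array([-.8588,.5123,0]);BY=np.array([-.5123,-.8588,0]);PIV=np.array([.6025,-.018,.106])
def goal(th,r,h,tilt,tip=.017):
    """tip at lever coords (r outward, h above hinge line) with lever angle th; tool tilted by tilt. -> TCP, R"""
    P=PIV+BX*(r*np.cos(th)-h*np.sin(th))+np.array([0,0,1])*(r*np.sin(th)+h*np.cos(th))
    z=BX*np.sin(tilt)-np.array([0,0,np.cos(tilt)])
    x=BX*np.cos(tilt)+np.array([0,0,np.sin(tilt)])
    R=np.c_[x,np.cross(z,x),z]; return P-tip*z,R
def delta(g,s=None,pos=None,R=None):
    if pos is None:
        s=s or ctrl.observe();pos=s["tcp_pos"];w=s["orientation"];R=Ro.from_quat(np.r_[w[1:],w[0]]).as_matrix()
    return (g[0]-pos)*1000,Ro.from_matrix(g[1]@R.T).as_rotvec()
E
python3 - <<'E'
from h import *
np.set_printoptions(precision=4,suppress=True)
s=ctrl.observe()
for tilt in(0,.3,.54):
    g=goal(.54,.176,.028+.05,tilt);print(tilt,g[0],*delta(g))
E
```

```text
0 [0.5073 0.0388 0.2804] [ 362.159  -439.2209   32.7591] [ 0.0015 -0.0007 -0.2431]
0.3 [0.5116 0.0362 0.2796] [ 366.4735 -441.7946   31.9998] [ 0.1231  0.2744 -0.2415]
0.54 [0.5148 0.0343 0.278 ] [ 369.6652 -443.6986   30.3401] [ 0.2203  0.4944 -0.2376]
```

servo_tool(dr=[[0,0,0],[0,0,-0.05],[0,0,-0.1],[0,0,-0.15],[0,0,-0.2],[0,0,-0.243],[0,0,-0.243],[0,0,-0.243],[0,0,-0.243],[0,0,-0.243],[0,0,-0.243],[0,0,-0.243]], linear=[[15,-20,40],[40,-50,70],[70,-85,90],[103,-125,90],[136,-165,90],[169,-205,90],[202,-245,90],[235,-285,90],[268,-325,90],[301,-365,90],[334,-405,90],[362,-439,90]], hand=[1,1,1,1,1,1,1,1,1,1,1,1])

```text
time_s: 1.35
tcp_pos: [0.5023, 0.0446, 0.3381]
orientation: [-0.0, 0.266, 0.964, 0.0]
ft_force: [0.6, 0.7, 0.5]
grip_width: 0.003
```

```bash
python3 - <<'E'
from h import *
np.set_printoptions(precision=4,suppress=True)
s=ctrl.observe()
p,d=ctrl.capture("wrist");np.savez("wrist1.npz",p=p,d=d)
cv2.imwrite("pics/wrist1.png",cv2.cvtColor(p,cv2.COLOR_RGB2BGR))
s2=ctrl.observe();print(s["tcp_pos"],s2["tcp_pos"],s2["q"],ctrl.tips_ahead,s2["grip_width"])
w=s["orientation"];T=np.eye(4);T[:3,:3]=Ro.from_quat(np.r_[w[1:],w[0]]).as_matrix();T[:3,3]=s["tcp_pos"];np.save("T1.npy",T)
print(*delta(goal(.54,.176,.068,.54)))
E
```

```text
[0.5023 0.0446 0.3381] [0.5065 0.0389 0.3368] [ 0.0794  0.2373  0.2284  1.5604 -0.0051  0.6242] 0.017 0.0030452199397626905
[  3.8819  -1.9142 -67.3743] [0.2831 0.4647 0.0059]
```

View pics/wrist1.png

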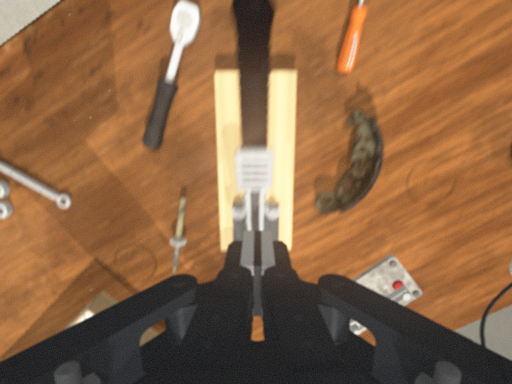

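The pad is at about (255,170), centred under the tool. The board runs straight up the picture, so the yaw matches. Next I'll tilt square to the lever and go down to a hover.

servo_tool(dr=[[0.056,0.093,0],[0.112,0.186,0],[0.168,0.28,0],[0.225,0.37,0],[0.283,0.465,0],[0.283,0.465,0],[0.283,0.465,0]], linear=[[1,0,-10],[1,-1,-20],[2,-1,-35],[2,-2,-50],[3,-2,-68],[3,-2,-68],[3,-2,-68]], hand=[1,1,1,1,1,1,1])

```text
time_s: 2.1
tcp_pos: [0.5044, 0.0444, 0.2688]
orientation: [-0.26, 0.256, 0.928, 0.073]
ft_force: [-0.2, 0.1, 0.3]
grip_width: -0.004
```

```bash
python3 - <<'E'
from h import *
np.set_printoptions(precision=4,suppress=True)
s=ctrl.observe()
for n in("wrist","side"):
    p,d=ctrl.capture(n);np.savez(n+"2.npz",p=p,d=d)
    cv2.imwrite(f"pics/{n}2.png",cv2.cvtColor(p,cv2.COLOR_RGB2BGR))
    if n=="side":cv2.imwrite("pics/side2c.png",cv2.resize(cv2.cvtColor(p,cv2.COLOR_RGB2BGR)[90:230,200:360],None,fx=4.5,fy=4.2,interpolation=2))
s2=ctrl.observe();print(s["tcp_pos"],s2["tcp_pos"],s2["q"],s2["ft_force"])
w=s["orientation"];T=np.eye(4);T[:3,:3]=Ro.from_quat(np.r_[w[1:],w[0]]).as_matrix();T[:3,3]=s["tcp_pos"];np.save("T2.npy",T)
print("err",*delta(goal(.54,.176,.068,.54)))
p,D=np.load("wrist2.npz")["p"],np.load("wrist2.npz")["d"]
vv,uu=np.mgrid[0:384,0:512];uv=np.c_[uu.ravel(),vv.ravel()]
X=dep("wrist",uv,D,T)-PIV
b=np.c_[X@BX,X@BY,X[:,2]];c=p.reshape(-1,3).astype(int)
th=.54;L=np.c_[b[:,0]*np.cos(th)+b[:,2]*np.sin(th),b[:,1],-b[:,0]*np.sin(th)+b[:,2]*np.cos(th)]
k=(abs(L[:,1])<.02)&(L[:,0]>.14)&(L[:,0]<.32)&(abs(L[:,2])<.05)
for a in np.arange(.14,.31,.01):
    s_=k&(L[:,0]>a)&(L[:,0]<=a+.01)
    if s_.any():print("%.2f n%d h med %.4f max %.4f y %.3f..%.3f col %d"%(a,s_.sum(),np.median(L[s_,2]),np.percentile(L[s_,2],95),L[s_,1].min(),L[s_,1].max(),np.median(c[s_])))
E
```

```text
[0.5044 0.0444 0.2688] [0.5044 0.045  0.2727] [-0.0505  0.6233  0.5183  1.95    0.2483  0.4244] [ 0.2072 -0.3921  0.4027]
err [ 5.9539 -8.049  -3.2698] [-0.0054  0.0038  0.0005]
0.16 n2 h med 0.0214 max 0.0215 y 0.013..0.014 col 206
0.17 n340 h med 0.0229 max 0.0243 y -0.016..0.014 col 242
0.18 n708 h med 0.0236 max 0.0248 y -0.015..0.014 col 247
0.19 n917 h med 0.0232 max 0.0248 y -0.015..0.014 col 158
0.20 n478 h med 0.0084 max 0.0105 y -0.012..0.011 col 63
0.21 n506 h med 0.0084 max 0.0105 y -0.012..0.010 col 55
0.22 n528 h med 0.0084 max 0.0105 y -0.012..0.010 col 50
0.23 n539 h med 0.0084 max 0.0105 y -0.012..0.010 col 48
0.24 n573 h med 0.0083 max 0.0106 y -0.012..0.010 col 43
0.25 n580 h med 0.0085 max 0.0107 y -0.012..0.010 col 41
0.26 n622 h med 0.0085 max 0.0108 y -0.012..0.010 col 41
0.27 n704 h med 0.0093 max 0.0115 y -0.013..0.011 col 43
0.28 n813 h med 0.0105 max 0.0128 y -0.014..0.012 col 48
0.29 n249 h med 0.0089 max 0.0113 y -0.012..0.011 col 52
```

View pics/wrist2.png

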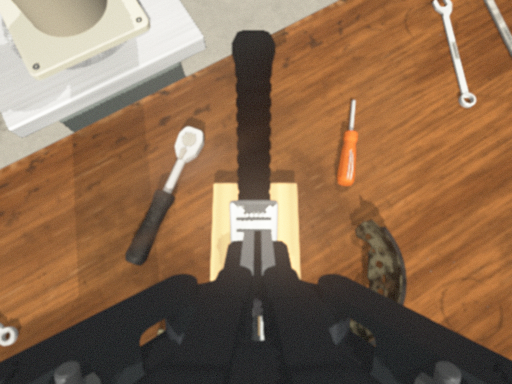

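View pics/side2c.png

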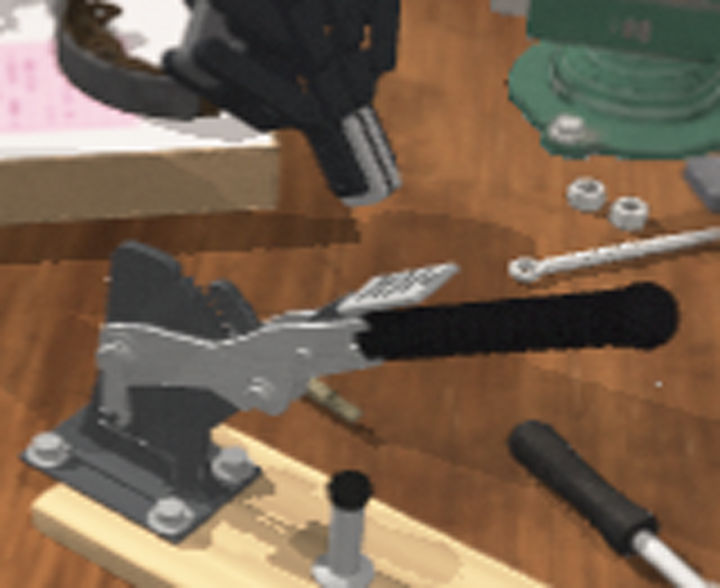

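The wrist view shows the pad at about (254,215) with the grip straight above it. The profile gives a lever angle of 0.54, with the grip at a constant 8.4 mm above the hinge line. The pad's outer edge is near 200 mm out, its face is about 23 mm up, and it is centred to 1 mm. The tool stopped about 10 mm short with joint 4 near its limit, so I'll ease the tilt.

servo_tool(dr=[[-0.03,-0.06,0],[-0.072,-0.12,0],[-0.072,-0.12,0],[-0.072,-0.12,0]], linear=[[-1,0,0],[-2,1,1],[-2,1,1],[-2,1,1]], hand=[1,1,1,1])

```text
time_s: 2.6
tcp_pos: [0.5021, 0.0462, 0.2749]
orientation: [-0.19, 0.259, 0.945, 0.056]
ft_force: [0.1, -0.1, -0.0]
grip_width: 0.003
```

```bash
python3 - <<'E'
from h import *
np.set_printoptions(precision=4,suppress=True)
s=ctrl.observe();print(s["tcp_pos"],s["q"],s["time_s"]);print("err",*delta(goal(.54,.176,.068,.4)))
E
```

```text
[0.5021 0.0462 0.2749] [-0.021   0.5122  0.3983  1.8052  0.1993  0.4791] 2.6
err [ 6.4606 -8.1299 -4.3966] [-0.0062  0.0046 -0.001 ]
```

```bash
python3 - <<'E'
from h import *
np.set_printoptions(precision=1,suppress=True)
for h in(.035,.026,.022,.018,.014,.012):print(h,*delta(goal(.54,.174,h,.4)))
print("from start of arc")
a=goal(.54,.174,.013,.4)
for th in(.5,.45,.4,.35,.3,.25,.2,.15,.1,.05,0,-.02):
    d=delta(goal(th,.174,.0135,min(.4,th)),pos=a[0],R=a[1]);print(th,d[0],np.round(d[1],2))
E
```

```text
0.035 [ -6.6  -0.3 -33.7] [-0.  0. -0.]
0.026 [-10.6   2.1 -41.4] [-0.  0. -0.]
0.022 [-12.4   3.1 -44.9] [-0.  0. -0.]
0.018 [-14.1   4.2 -48.3] [-0.  0. -0.]
0.014 [-15.9   5.2 -51.7] [-0.  0. -0.]
0.012 [-16.8   5.7 -53.5] [-0.  0. -0.]
from start of arc
0.5 [-3.2  1.9 -5.3] [0. 0. 0.]
0.45 [ -7.1   4.2 -12.8] [0. 0. 0.]
0.4 [-10.7   6.4 -20.4] [0. 0. 0.]
0.35 [-14.6   8.7 -28. ] [-0. -0. -0.]
0.3 [-18.3  10.9 -35.7] [-0.1 -0.1 -0. ]
0.25 [-21.6  12.9 -43.7] [-0.1 -0.1 -0. ]
0.2 [-24.5  14.6 -51.8] [-0.1 -0.2 -0. ]
0.15 [-27.1  16.2 -60.1] [-0.1 -0.2 -0. ]
0.1 [-29.3  17.5 -68.5] [-0.1 -0.3  0. ]
0.05 [-31.2  18.6 -77.1] [-0.2 -0.3  0. ]
0 [-32.7  19.5 -85.8] [-0.2 -0.3 -0. ]
-0.02 [-33.2  19.8 -89.3] [-0.2 -0.4 -0. ]
```

servo_tool(dr=[[0,0,0],[0,0,0],[0,0,0],[0,0,0],[0,0,0]], linear=[[-3,0,-15],[-6,0,-30],[-8,1,-37],[-8,1,-37],[-8,1,-37]], hand=[1,1,1,1,1])

```text
time_s: 3.1
tcp_pos: [0.4947, 0.0465, 0.2348]
orientation: [-0.193, 0.26, 0.944, 0.056]
ft_force: [-0.3, -0.1, -0.3]
grip_width: 0.0
```

```bash
python3 - <<'E'
from h import *
np.set_printoptions(precision=4,suppress=True)
s=ctrl.observe();print(s["ft_force"])
p,d=ctrl.capture("side");cv2.imwrite("pics/side3c.png",cv2.resize(cv2.cvtColor(p,cv2.COLOR_RGB2BGR)[90:230,200:360],None,fx=4.5,fy=4.2,interpolation=2))
s=ctrl.observe();print(s["tcp_pos"])
for h in(.032,.022,.014):print(h,*delta(goal(.54,.174,h,.4)))
E
```

```text
[-0.3343 -0.0963 -0.2647]
[0.4949 0.0464 0.2349]
0.032 [-0.7613  0.2135  3.646 ] [-0.0061 -0.0007  0.0007]
0.022 [-5.1767  2.8474 -4.9311] [-0.0061 -0.0007  0.0007]
0.014 [ -8.7091   4.9545 -11.7928] [-0.0061 -0.0007  0.0007]
```

View pics/side3c.png

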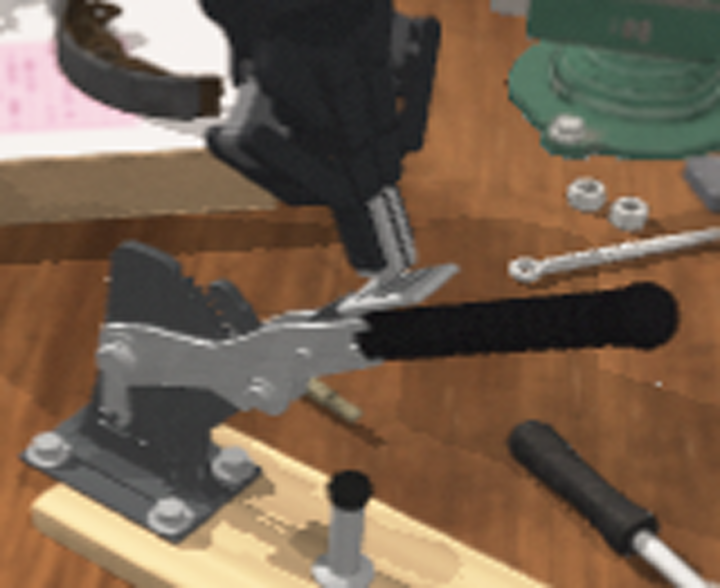

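The fingertips are just above the middle of the pad, at crop (390,270), with no contact yet. I'll press gently.

servo_tool(dr=[[0,0,0],[0,0,0],[0,0,0],[0,0,0],[0,0,0]], linear=[[-2,1,-2],[-4,2,-4],[-5,3,-6],[-6,3,-8],[-6,3,-8]], hand=[1,1,1,1,1])

```text
time_s: 3.65
tcp_pos: [0.4883, 0.0501, 0.2277]
orientation: [-0.193, 0.26, 0.944, 0.056]
ft_force: [0.0, 0.4, 7.8]
grip_width: -0.004
```

servo_tool(dr=[[0,0,0],[0,0,0],[0,0,0],[0,0,0]], linear=[[-1,1,-2],[-2,1,-3],[-3,2,-4],[-3,2,-4]], hand=[1,1,1,1])

```text
time_s: 4.05
tcp_pos: [0.4862, 0.0515, 0.2244]
orientation: [-0.191, 0.26, 0.945, 0.056]
ft_force: [1.4, -1.1, 9.5]
grip_width: -0.003
```

```bash
python3 - <<'E'
from h import *
np.set_printoptions(precision=4,suppress=True)
s=ctrl.observe();print(s["ft_force"],s["moment"],s["q"])
p,d=ctrl.capture("side");cv2.imwrite("pics/side4c.png",cv2.resize(cv2.cvtColor(p,cv2.COLOR_RGB2BGR)[90:230,200:360],None,fx=4.5,fy=4.2,interpolation=2))
s=ctrl.observe();print(s["tcp_pos"])
for th in(.54,.5,.45,.4,.3,.2,.1,0):print(th,*delta(goal(th,.174,.013,min(.4,th))))
E
```

```text
[ 1.3774 -1.0929  9.5173] [-0.0305  0.1569  0.0573] [-0.0127  0.4971  0.2423  1.6647  0.2027  0.4889]
[0.4861 0.0515 0.2244]
0.54 [-0.3657  0.1666 -2.1022] [-0.0063  0.0022  0.0009]
0.5 [-3.723   2.1693 -7.8835] [-0.0063  0.0022  0.0009]
0.45 [ -7.636    4.5036 -15.3223] [-0.0063  0.0022  0.0009]
0.4 [-11.2249   6.6444 -22.9795] [-0.0063  0.0022  0.0009]
0.3 [-18.7659  11.1429 -38.2895] [-0.0576 -0.0836  0.0006]
0.2 [-24.9566  14.8358 -54.3997] [-0.1088 -0.1695  0.0002]
0.1 [-29.7352  17.6864 -71.149 ] [-0.1601 -0.2554 -0.0001]
0 [-33.0538  19.666  -88.3701] [-0.2113 -0.3412 -0.0004]
```

View pics/side4c.png

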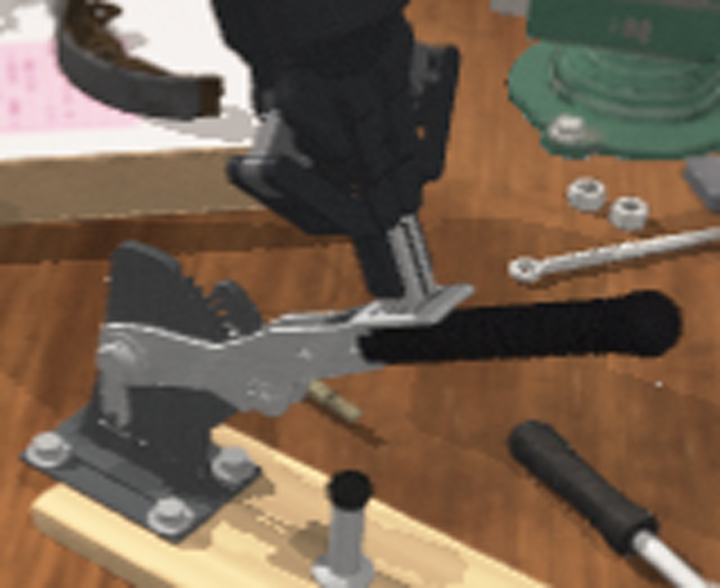

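The pad is now close to the grip at about 9.5 N. I'll press home.

servo_tool(dr=[[0,0,0],[0,0,0],[0,0,0],[0,0,0]], linear=[[-1,0,-1],[-1,1,-2],[-2,1,-3],[-2,1,-3]], hand=[1,1,1,1])

```text
time_s: 4.5
tcp_pos: [0.4843, 0.0525, 0.2214]
orientation: [-0.191, 0.26, 0.945, 0.056]
ft_force: [2.8, -2.5, 9.5]
grip_width: -0.002
```

```bash
python3 - <<'E'
from h import *
np.set_printoptions(precision=4,suppress=True)
s=ctrl.observe();print(s["ft_force"],s["moment"])
p,d=ctrl.capture("side");cv2.imwrite("pics/side5c.png",cv2.resize(cv2.cvtColor(p,cv2.COLOR_RGB2BGR)[90:230,200:360],None,fx=4.5,fy=4.2,interpolation=2))
print(*delta(goal(.54,.174,.013,.4)))
E
```

```text
[ 2.8164 -2.4976  9.5416] [-0.0519  0.0401  0.0265]
[ 1.409  -0.8684  0.8978] [-0.0065  0.0027  0.001 ]
```

View pics/side5c.png

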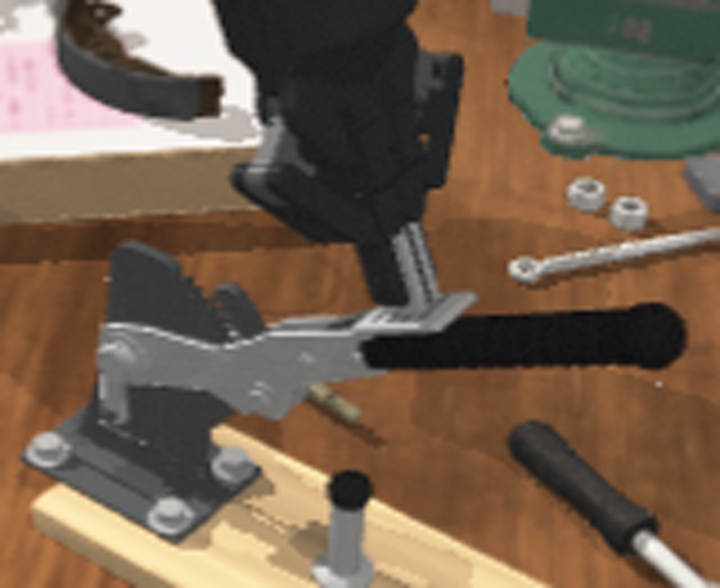

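The pad is pressed down over the grip, parallel to it. At about 10 N square to the lever, above the 6.5 N spring, the lever has begun to give. I'll follow the arc slowly.

servo_tool(dr=[[0,0,0],[0,0,0],[0,0,0],[0,0,0],[0,0,0],[0,0,0]], linear=[[-2,1,-3],[-3,2,-6],[-4,3,-9],[-6,3.5,-12],[-7,4,-15],[-8,5,-17]], hand=[1,1,1,1,1,1])

```text
time_s: 5.15
tcp_pos: [0.4758, 0.0577, 0.2044]
orientation: [-0.192, 0.26, 0.945, 0.056]
ft_force: [1.1, -2.1, 11.2]
grip_width: -0.0
```

```bash
python3 - <<'E'
from h import *
np.set_printoptions(precision=4,suppress=True)
s=ctrl.observe();print(s["ft_force"],s["moment"],s["tcp_pos"])
p,d=ctrl.capture("side");cv2.imwrite("pics/side6c.png",cv2.resize(cv2.cvtColor(p,cv2.COLOR_RGB2BGR)[90:230,200:360],None,fx=4.5,fy=4.2,interpolation=2))
for th in(.45,.4,.35,.3,.25,.2,.15,.1,.05,0):print(th,*delta(goal(th,.174,.013,min(.4,th))))
E
```

```text
[ 1.1348 -2.0831 11.2495] [-0.1149  0.4603  0.139 ] [0.4758 0.0577 0.2044]
0.45 [ 2.8866 -1.7597  4.9494] [-0.0066  0.0008  0.0009]
0.4 [-0.7023  0.3811 -2.7079] [-0.0066  0.0008  0.0009]
0.35 [ -4.6372   2.7284 -10.2531] [-0.0323 -0.0421  0.0007]
0.3 [ -8.2433   4.8796 -18.0179] [-0.0579 -0.085   0.0006]
0.25 [-11.5116   6.8293 -25.9828] [-0.0835 -0.128   0.0004]
0.2 [-14.434    8.5725 -34.128 ] [-0.1091 -0.1709  0.0002]
0.15 [-17.0031  10.1051 -42.4331] [-0.1348 -0.2138  0.0001]
0.1 [-19.2126  11.4231 -50.8773] [-0.1604 -0.2568 -0.0001]
0.05 [-21.0568  12.5232 -59.4396] [-0.186  -0.2997 -0.0002]
0 [-22.5312  13.4028 -68.0985] [-0.2116 -0.3426 -0.0004]
```

View pics/side6c.png

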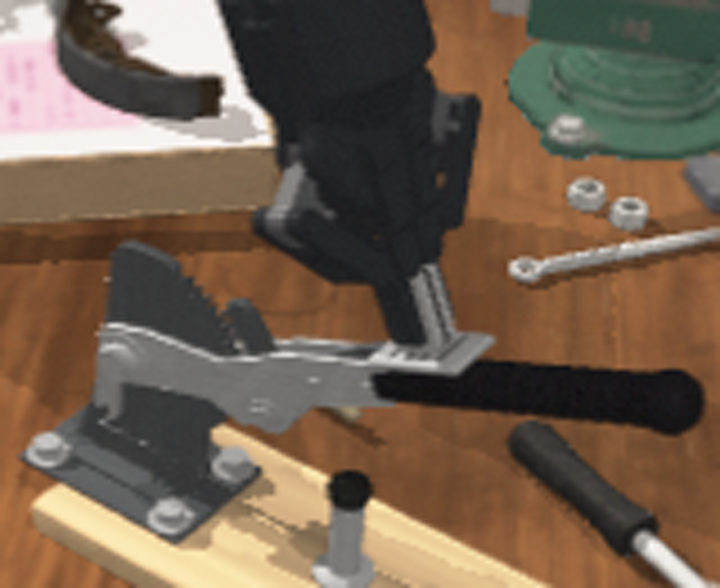

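The lever is coming down freely at about 11 N, past a tooth pitch, with the fingertips on the pad at crop (430,345). I'll carry on.

servo_tool(dr=[[0,0,0],[-0.02,-0.02,0],[-0.03,-0.04,0],[-0.045,-0.065,0],[-0.06,-0.085,0],[-0.07,-0.105,0],[-0.085,-0.13,0],[-0.095,-0.15,0],[-0.11,-0.17,0],[-0.12,-0.19,0],[-0.135,-0.215,0],[-0.135,-0.215,0]], linear=[[-1,0.5,-3],[-2.5,1.5,-6],[-4.5,2.5,-10],[-6.5,4,-14],[-8,5,-18],[-10,6,-22],[-11.5,7,-26],[-13,8,-30],[-14.5,8.5,-34],[-16,9.5,-38],[-17,10,-42],[-17,10,-42]], hand=[1,1,1,1,1,1,1,1,1,1,1,1])

```text
time_s: 6.4
tcp_pos: [0.4586, 0.068, 0.162]
orientation: [-0.071, 0.265, 0.962, 0.02]
ft_force: [-0.4, 0.7, 6.5]
grip_width: 0.003
```

```bash
python3 - <<'E'
from h import *
np.set_printoptions(precision=4,suppress=True)
s=ctrl.observe();print(s["ft_force"],s["moment"],s["tcp_pos"])
p,d=ctrl.capture("side");cv2.imwrite("pics/side7c.png",cv2.resize(cv2.cvtColor(p,cv2.COLOR_RGB2BGR)[90:230,200:360],None,fx=4.5,fy=4.2,interpolation=2))
for th in(.15,.1,.05,0,-.03):print(th,*delta(goal(th,.174,.013,max(0,th))))
E
```

```text
[-0.4431  0.6593  6.4818] [-0.025   0.1201  0.0765] [0.4586 0.068  0.162 ]
0.15 [ 0.0358 -0.1188 -0.2405] [ 0.0001  0.0015 -0.0004]
0.1 [-2.1737  1.1992 -8.6848] [-0.0255 -0.0414 -0.0004]
0.05 [ -4.0179   2.2993 -17.247 ] [-0.0511 -0.0844 -0.0004]
0 [ -5.4923   3.1788 -25.9059] [-0.0767 -0.1273 -0.0004]
-0.03 [ -5.7599   3.3385 -31.131 ] [-0.0767 -0.1273 -0.0004]
```

View pics/side7c.png

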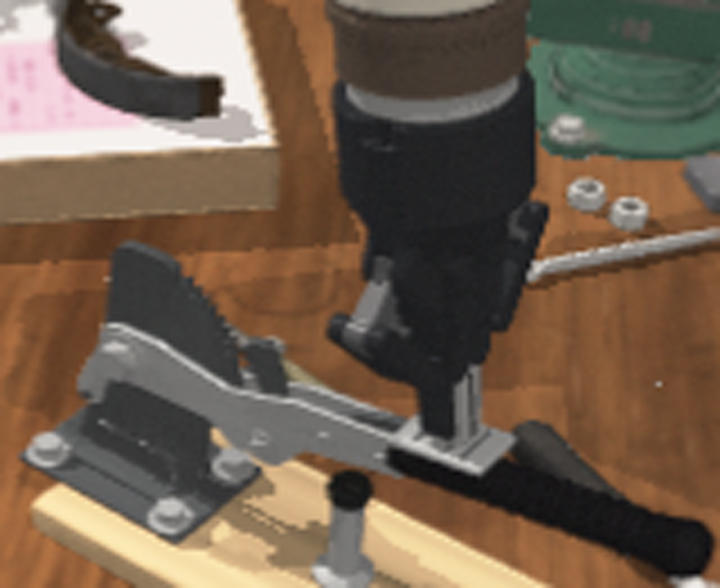

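Still on the pad, with the lever at about 0.15. I'll go on to the stop.

servo_tool(dr=[[-0.01,-0.015,0],[-0.02,-0.03,0],[-0.03,-0.05,0],[-0.04,-0.07,0],[-0.05,-0.085,0],[-0.06,-0.105,0],[-0.07,-0.12,0],[-0.077,-0.127,0],[-0.077,-0.127,0]], linear=[[-0.5,0.5,-4],[-1.5,1,-8],[-2.5,1.5,-11.5],[-3.5,2,-15],[-4,2.5,-18],[-4.5,2.5,-20.5],[-5,3,-22.5],[-5.5,3,-24.5],[-5.5,3,-25.5]], hand=[1,1,1,1,1,1,1,1,1])

```text
time_s: 7.35
tcp_pos: [0.4533, 0.0712, 0.1366]
orientation: [-0.0, 0.266, 0.964, 0.0]
ft_force: [-3.0, 1.2, 10.5]
grip_width: -0.0
```

```bash
python3 - <<'E'
from h import *
np.set_printoptions(precision=4,suppress=True)
s=ctrl.observe();print(s["ft_force"],s["moment"],s["tcp_pos"])
p,d=ctrl.capture("side");cv2.imwrite("pics/side8c.png",cv2.resize(cv2.cvtColor(p,cv2.COLOR_RGB2BGR)[90:230,200:360],None,fx=4.5,fy=4.2,interpolation=2))
s=ctrl.observe();print(s["ft_force"],s["tcp_pos"])
for th in(0,-.03):print(th,*delta(goal(th,.174,.013,max(0,th))))
E
```

```text
[-3.0255  1.1753 10.4954] [ 0.1992  0.5756 -0.0171] [0.4533 0.0712 0.1366]
[-2.4369  1.4029  9.5547] [0.4533 0.0712 0.1365]
0 [-0.2289 -0.0468 -0.5078] [-0.0005 -0.0004 -0.0003]
-0.03 [-0.4966  0.1128 -5.7328] [-0.0005 -0.0004 -0.0003]
```

View pics/side8c.png

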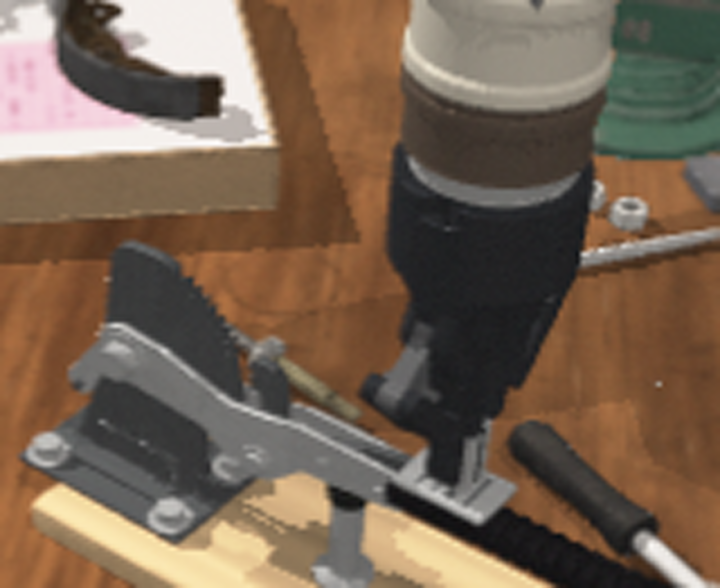

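The lever is at or near the post, with only 10 N so far. I'll press on by millimetres until the stop shows in the force.

servo_tool(dr=[[0,0,0],[0,0,0],[0,0,0]], linear=[[0,0,-1],[0,0,-2],[0,0,-2]], hand=[1,1,1])

```text
time_s: 7.7
tcp_pos: [0.4532, 0.0713, 0.136]
orientation: [-0.0, 0.266, 0.964, 0.001]
ft_force: [-7.1, 1.4, 20.9]
grip_width: 0.003
```

servo_tool(dr=[[0,0,0],[0,0,0],[0,0,0]], linear=[[0,0,-1],[0,0,-1],[0,0,-1]], hand=[1,1,1])

```text
time_s: 8.0
tcp_pos: [0.4532, 0.0713, 0.1358]
orientation: [0.0, 0.266, 0.964, 0.001]
ft_force: [-8.0, 0.4, 27.6]
grip_width: 0.004
```

The tip no longer moves while the force rises to 28 N, so the lever is firmly on its stop. I'll lift straight away.

servo_tool(dr=[[0,0,0],[0,0,0],[0,0,0],[0,0,0],[0,0,0],[0,0,0],[0,0,0],[0,0,0],[0,0,0]], linear=[[0,0,3],[0,0,10],[0,0,25],[0,0,50],[0,0,85],[0,0,125],[0,0,150],[0,0,150],[0,0,150]], hand=[1,1,1,1,1,1,1,1,1])

```text
time_s: 8.9
tcp_pos: [0.4528, 0.0705, 0.2818]
orientation: [-0.001, 0.266, 0.964, -0.001]
ft_force: [0.4, 0.3, -1.0]
grip_width: -0.001
```

```bash
python3 - <<'E'
from h import *
np.set_printoptions(precision=4,suppress=True)
s=ctrl.observe();print(s["ft_force"],s["tcp_pos"],s["time_s"])
w=s["orientation"];T=np.eye(4);T[:3,:3]=Ro.from_quat(np.r_[w[1:],w[0]]).as_matrix();T[:3,3]=s["tcp_pos"]
p,D=ctrl.capture("wrist");cv2.imwrite("pics/wrist9.png",cv2.cvtColor(p,cv2.COLOR_RGB2BGR))
p2,d=ctrl.capture("side");cv2.imwrite("pics/side9c.png",cv2.resize(cv2.cvtColor(p2,cv2.COLOR_RGB2BGR)[110:250,200:360],None,fx=4.5,fy=4.2,interpolation=2))
vv,uu=np.mgrid[0:384,0:512];uv=np.c_[uu.ravel(),vv.ravel()]
X=dep("wrist",uv,D,T)-PIV
L=np.c_[X@BX,X@BY,X[:,2]];c=p.reshape(-1,3).astype(int)
k=(abs(L[:,1])<.02)&(L[:,0]>.14)&(L[:,0]<.32)&(abs(L[:,2])<.05)
for a in np.arange(.14,.31,.01):
    s_=k&(L[:,0]>a)&(L[:,0]<=a+.01)
    if s_.any():print("%.2f n%d h med %.4f col %d"%(a,s_.sum(),np.median(L[s_,2]),np.median(c[s_])))
E
```

```text
[ 0.3984  0.3464 -1.0475] [0.4528 0.0705 0.2818] 8.9
0.14 n123 h med 0.0243 col 237
0.15 n313 h med 0.0262 col 241
0.16 n331 h med 0.0276 col 239
0.17 n335 h med 0.0292 col 234
0.18 n422 h med 0.0305 col 233
0.19 n335 h med 0.0067 col 107
0.20 n242 h med 0.0055 col 85
0.21 n247 h med 0.0055 col 88
0.22 n258 h med 0.0054 col 83
0.23 n264 h med 0.0057 col 71
0.24 n256 h med 0.0054 col 61
0.25 n276 h med 0.0055 col 55
0.26 n281 h med 0.0056 col 51
0.27 n315 h med 0.0061 col 49
0.28 n364 h med 0.0073 col 47
0.29 n99 h med 0.0053 col 44
```

View pics/side9c.png

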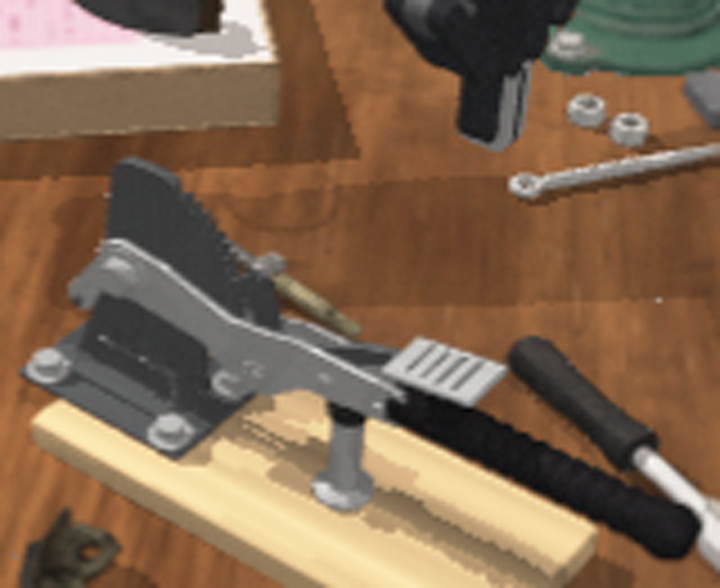

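View pics/wrist9.png

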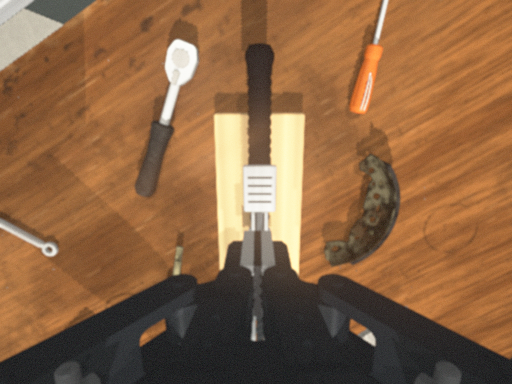

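The grip reads level along its length (5.5 mm ± 0.2 mm). The pad has sprung back to about 29 mm above the hinge line, against 28 mm for the pawl fully in. The lever rests on the post, and the loose parts look undisturbed.

```bash
python3 -c "
from bench import ctrl
print(ctrl.observe()['ft_force']);print(ctrl.sign_off())"
```

```text
[-0.55425169 -0.51714576 -0.07406875]
the job is handed in; nothing more can be done
None
```

The handbrake lever is down on its stop, the pawl has sprung back, and I handed the job in at about 9 s of the 32 s allowed. I pressed the pad home with the closed fingertips and kept it pressed while pushing the lever down from about 0.54 rad. The lever moved at about 10–11 N, and the force rose to 28 N on the stop before I lifted the hand straight off.

**Last checks:**
- **Lever:** the grip is level along its length, so the angle is about 0, and the side view shows it resting on the post.
- **Pawl:** the pad is about 29 mm above the hinge line, against 28 mm expected when the pawl is fully in.
- **Hand and loose parts:** the tool is about 145 mm above where it pressed and reads no force. The loose parts look undisturbed in the pictures, though I did not measure their positions again.

**What disagreed:**
- **Board origin:** it is not at the middle of the board. The first hinge estimate was about 25 mm off, and I corrected it from the hinge bolt and the grip.
- **Tilt:** the arm could not hold the full 0.54 rad tilt at the hover, so I pressed at 0.40 rad until the lever came down to meet it.
- **Height:** the final grip height reads about 3 mm lower than the hover reading. The reading was even along the grip, so I put it down to calibration error and the hinge estimate.

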